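Feed a bead under the splash guard of the drilling station

TASK

Load the bead-drilling station: with one fingertip press down the bar of the spring-closed splash guard and hold the guard open, and with the other fingertip push the bead carrier by its knob along the slideway, under the guard, until the block is fully home against the end stop; only then let the guard spring shut over it. Keep the guard from touching the carrier, slide the carrier without lifting it out of its slideway, and leave the other things on the bench as they are.

Things in the scene. Friction and masses are not known exactly. Their poses are not given: they have to be found in the camera images.
- station: Bead-drilling station, fixed: 420 x 270 mm steel tray (perforated deck 12 mm, rim 20 mm above the table) with a slideway along its middle, a hinged splash guard over it and, beyond, a black handpiece whose burr points back at the guard. Origin: on the table under the guard's entry, on the slideway's centre line. x axis: feed direction towards the burr (roughly away from the robot), y left, z up.
- slide (a point): Start of the slideway: on its floor's centre line at its robot-side end, 151 mm before the station's origin. The aluminium slideway runs from here along the station's x to the stop; floor 18 mm above the table, two guide rails 34 mm apart inside and 44 mm outside, tops 26 mm above the table.
- guard (a joint): Angle of the splash guard, rad: 0 = shut, 0.85 = open as far as it goes. Pushing its press bar (left of the hinge) down raises its hood (right of the hinge); let go, it springs shut. It takes about 4 N on the middle of the bar to start and 7 to 8 N to hold it fully down. From about 0.55 rad the hood is clear of the carrier's way.
- hood: The guard: clear hood with aluminium edges, 72 mm long, reaching 66 mm right of its hinge rod; top 66 mm above the table shut, about 110 mm open. Its end plate (station x 0 to 2 mm) closes the slideway down to 19 mm above the floor: the push rod fits under it, the block does not. Origin: on the hinge axis, above the entry, 42 mm left of the slideway's centre, 42 mm up; axes as the station's when shut.
- rod_end (a point): Robot-side end of the guard's hinge rod (8 mm thick), on its axis, 156 mm before the station's origin. The rod runs along the station's x to +80 mm, in three posts 9 mm long, 14 mm wide (tops 48 mm above the table) at x -156, -34 and +82 mm.
- bar_near (a point): On the top face of the guard's press bar, on its centre line (34 mm from the hinge axis), 5 mm from its robot-side end. The bar: aluminium plate 108 x 36 x 3 mm beside the slideway, station x -150 to -42 mm, 14 to 50 mm left of the hinge. Shut, it slopes up 0.38 rad to the left, this point 56 mm above the table; fully pressed down 0.47 rad, 28 mm. A fingertip can press it anywhere and slide along it.
- bar_far (a point): The same centre line of the press bar's top face, 5 mm from its other end, by the guard (98 mm from bar_near). Both points move with the guard.
- carrier: Loose bead carrier (about 240 g) in the slideway, its front 8 to 28 mm before the guard's end plate: steel block 36 long, 31.5 wide, 22 mm high, cheeks on top gripping a blue bead (top 40 mm above the floor), 6 mm push rod and knob to the rear. Origin: centre of the block's underside, x towards the burr; against the stop it is 28 mm past the station's origin, rod and knob still outside the guard.
- knob (a point): Centre of the rear (robot-side) face of the carrier's black push knob: a disc 26 mm across, 12 mm thick, axis along the slideway, 31.5 mm above the table, 75 mm behind the carrier's origin.
- stop (a point): Centre of the face of the dark steel end stop (36 mm wide, 22 mm high) at the slideway's end under the guard, 46 mm past the station's origin; the front of the block comes to rest against it.
- stone: loose terracotta-brown dressing stone, 70 x 18 x 16 mm, lying on the perforated deck to the right of the slideway; origin at the centre of its underside
- barrel_bead: loose amber glass barrel bead, 22 mm across, 18 mm tall, standing on the deck to the right of the slideway; origin at the centre of its underside
- caliper: loose steel caliper, 160 mm long, 10 mm thick, flat on the table to the left; origin at the middle of its underside
- water_bottle: loose white water bottle, 64 mm across, 150 mm tall, on the table to the left; origin at the centre of its underside
- burr_pot: loose grey pot, 60 mm across and 50 mm tall, with burrs sticking out to 83 mm, on the table to the right; origin at the centre of its underside
- brush: loose brush lying on the table to the right; origin near its middle on the underside
- bead_dish: loose white dish of beads, 96 mm across, 20 mm tall, on the table to the left; origin at the centre of its underside
Things that resemble listed ones, but are neither listed nor needed, are in the scene too. What is meant by the carrier is not green, and is the smaller of those in its own colour.

How it is judged:
By the outcome, as a careful person would: the job done as asked, in the order asked, and still so for the second after the job is handed in, with the robot touching nothing.
It also fails if it takes over 48 s, if anything falls off the work surface, if the arm or the gripper's body presses on something with over 40 N, if the wrist force passes 120 N, or if a joint passes its speed limit or range.

ROBOT

A 6-joint arm with a two-finger parallel gripper is mounted at the origin on the work surface. World frame = base frame: x ahead of the robot, y to its left, z up, the work surface at z = 0. Lengths are in m, angles in rad, forces in N, time in s.
With the tool pointing down it reaches from about 0.35 to 0.975 m from the base axis. Payload 4.9 kg.
Tool frame: the origin (TCP) lies at the very end of the fingers, on their centre line; the grasp point (between the pads) lies 19 mm behind it; x points along the fingers, y is the direction in which the jaws open and shut, and the axes are right-handed (so a half turn about x gives the same grasp; the last joint's range is limited). The gripper opens to 85 mm and grips with 20 to 120 N. Pads are 22 mm wide; open, the fingers measure 114 mm over their backs; the gripper's body (76 mm by 85 mm) begins 54 mm behind the grasp point. The pads swing forward as they close: fully open they stand 13 mm farther back than shut.
Start: joints at [-1.392, 0.053, 1.613, -0, 1.476, -0.119], TCP at [0.183, -0.597, 0.198] pointing down, gripper open.
Joint ranges: [-3.01, 3.01], [-1.01, 2.22], [0.06, 2.58], [-1.02, 4.17], [0.09, 2.62], [-3.14, 3.14]. Speed limits (rad/s): [2.57, 2.57, 3.14, 3.14, 3.14, 3.14].

INTERFACE

Orientations are given as a rotation vector (axis times angle).
In Python, from station import ctrl, get_image, calibration, finish_job, search_frame, cut_out, mark_of gives the robot as it stands. The module is installed in compiled form; this text tells all that it offers.
- The arm moves only by the tool arm_command, never from a script. Its argument "plan" is a list that holds one entry, the list of rows, each a list of 7 numbers: the shift along the tool's x, y, z in m, then the turn, a rotation vector about the tool's x, y, z in degrees, then the finger opening in m, from 0 to 0.0854. A call has 1 to 20 rows; each row shifts and turns the pose as measured when the row begins, along the tool's axes as they then stand; what a row does not reach is not made up. A row lasts 1/12 s, in which the tool goes at most 41.7 mm and 7.16 degrees, less where a joint would pass 70% of its speed; a pose out of reach is approached as far as the arm can. A call with a gripper value outside its range is refused whole. The fingers move at their own pace and stop on an object; "squeeze" is the grip in N (left out, the last holds). Time passes only in rows, so rows that do not move let the fingers close. It gives the time, the measured TCP pose, the force and the opening at its end, in the units of the state.
- ctrl.get_obs(): the state, without advancing time (a new reading comes with each control period).
- get_image(name): name is "side" or "top" or "wrist"; returns the picture (480x640x3 uint8, red, green, blue); there is no depth.
- calibration(name): a dict with "fx", "fy", "cx", "cy" (pixels), "cam_to_world" (4x4, takes a point from camera to world coordinates); the wrist camera has in their place "hand_eye" (4x4, takes a point from camera to tool coordinates, whose origin is the TCP and whose axes are the tool frame's). Camera axes: x right, y down, z forward; pixel columns grow to the right and rows downward; lengths in m; the calibration is good to about 2 mm. A picture is of the moment at which its call begins: read the wrist's pose just before it. calibration takes no time and is no camera call.
- finish_job(): hands the job in, once; it reports no verdict.
Trained networks look in the newest picture that a camera, given by its name, has taken for a name from the list of things; names that differ only in an ending like _2 or _b are one class to them, and where a whole thing is asked for, a point or a joint stands for the part that bears it (a point fixed in the world has none). Each returns a list of dicts, best first, with "conf" (0 to 1); they miss things now and then, are a little off and sometimes report something else, mostly with a low value. They report only what shows in the picture. A call takes as long as a camera call. They do not tell look-alikes from the thing itself.
- search_frame(camera, thing): "at" ([x, y, z] in m, in the coordinates of the camera as it stood for that picture, good to about 4 mm: the middle of the surface that is visible of it).
- cut_out(camera, thing): "mask" (480x640 bool, what is visible of it).
- mark_of(camera, thing): "at" ([x, y, z] in m, in the coordinates of the camera as it stood for that picture, good to about 4 mm: a listed point, or the origin of a listed thing).
The state is a dict: "t": time; "q": joint angles; "dq": joint speeds; "effort": joint torques, N m; "tool_pos": TCP position; "tool_rot": TCP orientation; "contact_force": force on the tool from outside, world axes, zero at the start; "wrist_torque": the same for the moment, N m; "opening": finger opening in m.
Only numpy, scipy, OpenCV 4.12 (cv2) and the standard library are available. Lean on these libraries where they do the work, as an engineer would, in place of code of your own. Each camera call takes 0.05 s, during which the arm holds its last target. There are 200 camera calls.

## Working session

There is one attempt and no reset: what is moved stays moved. The work goes in short steps, Python scripts to look and compute and a tool call to move; the robot and the scene stay as the last step left them, time stands still between calls to the robot, and variables do not carry over. Pictures are saved under pics/ and viewed, about 8 in all and at most 12, crops included, and the job is handed in when it is done.

Besides the shell and the picture viewer there is one more tool, called after ">>>" as name([rows], argument=value, ...), one row to a line, values as JSON. arm_command: Moves the arm, as the interface text tells. Its arguments: {"type":"object","properties":{"plan":{"type":"array","items":{"type":"array","items":{"type":"array","items":{"type":"number"}}}},"squeeze":{"type":"number"}},"required":["plan"]}

```bash
mkdir -p pics; cat > h.py <<'E'
import numpy as np, cv2
from scipy.spatial.transform import Rotation as R
from station import ctrl,get_image,calibration,finish_job,search_frame,cut_out,mark_of
def T(cam):
    c=calibration(cam)
    if 'cam_to_world' in c: return np.array(c['cam_to_world'])
    o=ctrl.get_obs(); M=np.eye(4); M[:3,:3]=R.from_rotvec(o['tool_rot']).as_matrix(); M[:3,3]=o['tool_pos']
    return M@np.array(c['hand_eye'])
def w(M,p): return (M@np.r_[p,1])[:3]
def px(cam,M,p):
    c=calibration(cam); q=np.linalg.inv(M)@np.r_[p,1]; return np.round([c['fx']*q[0]/q[2]+c['cx'],c['fy']*q[1]/q[2]+c['cy']])
def save(im,n): cv2.imwrite('pics/'+n,im[:,:,::-1])
E
python3 - <<'E'
from h import *
np.set_printoptions(precision=4,suppress=True)
o=ctrl.get_obs(); print(o['t'],o['tool_pos'],o['tool_rot'],o['opening'],o['contact_force'])
for cam in ['top','side']:
    M=T(cam); im=get_image(cam); save(im,cam+'0.png'); print(cam,M[:3,3],M[:3,2])
    for n in ['station','slide','rod_end','bar_near','bar_far','carrier','knob','stop','hood']:
        for d in mark_of(cam,n)[:3]:
            p=w(M,d['at']); print(cam,n,round(d['conf'],2),p,px(cam,M,p))
print(ctrl.get_obs()['t'])
E
```

```text
0.0 [ 0.1833 -0.5968  0.1966] [ 2.062   0.3114 -2.0622] 0.08503040635457526 [-0.121   0.1308 -0.3318]
top [0.4633 0.0573 1.3304] [ 0.0687 -0.0229 -0.9974]
top slide 0.58 [0.4482 0.0395 0.019 ] [306. 291.]
top rod_end 0.9 [0.4465 0.0811 0.0443] [288. 292.]
top bar_near 0.78 [0.4561 0.1086 0.0551] [275. 288.]
top bar_far 0.63 [0.5514 0.1128 0.0548] [273. 245.]
top bar_far 0.56 [ 0.6002  0.0433 -0.0013] [304. 226.]
top bar_far 0.55 [ 0.4748 -0.3758  0.0011] [483. 279.]
top carrier 0.93 [ 0.3951 -0.2108 -0.0008] [413. 313.]
top carrier 0.89 [ 0.608  -0.1835  0.0011] [400. 222.]
top carrier 0.68 [0.56   0.0379 0.0169] [306. 242.]
top knob 0.91 [ 0.3411 -0.1597  0.0126] [393. 337.]
top knob 0.7 [ 0.6984 -0.2295  0.0206] [421. 183.]
top knob 0.68 [0.4845 0.0397 0.0321] [306. 275.]
top stop 0.52 [ 0.6397 -0.062   0.0134] [349. 208.]
top hood 0.93 [0.6025 0.0811 0.0419] [287. 223.]
top hood 0.64 [0.5567 0.1131 0.0513] [273. 243.]
side [ 0.3613 -0.8274  0.9756] [ 0.1702  0.6829 -0.7105]
side station 0.7 [ 0.6053  0.038  -0.0042] [322. 258.]
side slide 0.95 [0.4515 0.0383 0.0182] [252. 261.]
side rod_end 0.84 [0.4477 0.0743 0.0423] [247. 242.]
side bar_near 0.77 [0.4565 0.1155 0.0529] [247. 224.]
side bar_near 0.65 [ 0.476  -0.376  -0.0012] [305. 446.]
side bar_far 0.67 [0.4893 0.035  0.0309] [269. 256.]
side bar_far 0.56 [0.5543 0.1092 0.0539] [292. 220.]
side carrier 0.95 [ 0.61   -0.1888 -0.002 ] [352. 342.]
side carrier 0.72 [ 0.398  -0.2109 -0.0008] [245. 371.]
side carrier 0.62 [0.5584 0.0389 0.0198] [301. 253.]
side knob 0.9 [0.4871 0.0382 0.0309] [268. 255.]
side knob 0.76 [ 0.3367 -0.1612  0.0133] [207. 350.]
side knob 0.74 [ 0.7048 -0.2269  0.0129] [406. 345.]
side stop 0.95 [0.6499 0.0404 0.0293] [342. 243.]
side stop 0.63 [0.4883 0.0378 0.0301] [269. 255.]
side stop 0.44 [0.5542 0.1134 0.0528] [292. 219.]
side hood 0.9 [0.6065 0.0779 0.0413] [319. 230.]
side hood 0.53 [ 0.5425  0.4686 -0.0029] [260. 143.]
1.0
```

```bash
python3 - <<'E'
import cv2,numpy as np
t=cv2.imread('pics/top0.png'); s=cv2.imread('pics/side0.png')
a=cv2.resize(t[130:370,190:510],(800,600),interpolation=3); cv2.imwrite('pics/tc.png',a)
cv2.imwrite('pics/sc.png',cv2.resize(s[190:320,220:400],(800,578),interpolation=3))
E
```

```text
(no output)
```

View pics/tc.png

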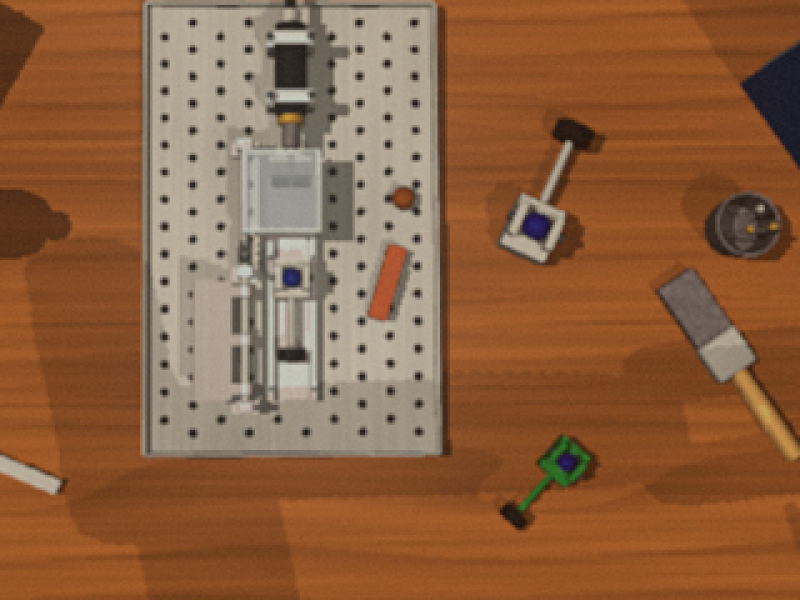

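View pics/sc.png

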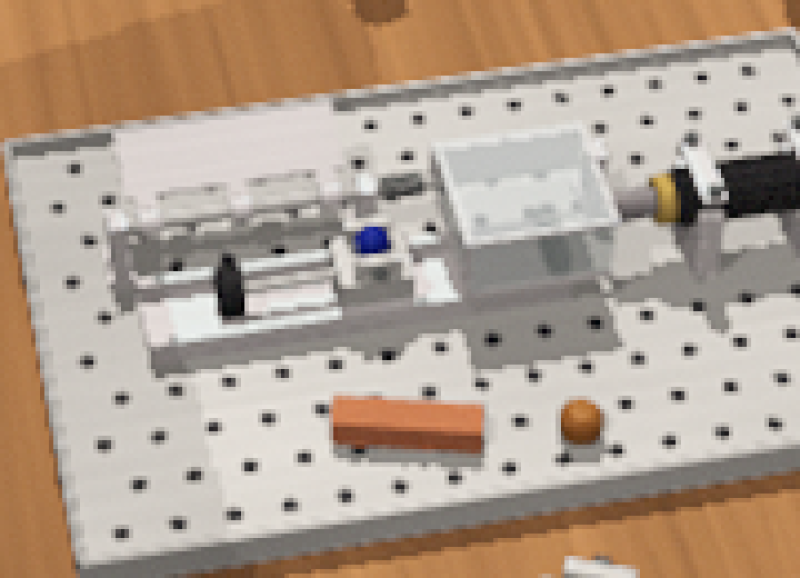

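```bash
cat >> h.py <<'E'
def plan(target,o=None):
    "shift (mm) in tool axes and total rotvec deg (tool axes) to reach target pos with x down, y along world +y / -y"
    o=ctrl.get_obs(); A=R.from_rotvec(o['tool_rot']).as_matrix()
    print('pos',np.round(o['tool_pos'],4),'q',np.round(o['q'],3)); print('axes cols',np.round(A,3).tolist())
    print('shift tool mm',np.round(A.T@(np.array(target)-o['tool_pos'])*1000,1))
    for s in (1,-1):
        B=np.array([[0,0,-1],[0,s,0],[-1,0,0]],float).T; B=np.c_[[0,0,-1],[0,s,0],np.cross([0,0,-1],[0,s,0])]
        print(s,'turn deg',np.round(R.from_matrix(A.T@B).as_rotvec(degrees=True),2))
E
python3 - <<'E'
from h import *
plan([0.4685,0.081,0.2]); c=calibration('wrist'); print(np.round(c['hand_eye'],3).tolist(),c['fx'],c['cx'],c['cy'])
E
```

```text
pos [ 0.1834 -0.5975  0.1978] q [-1.392  0.053  1.613 -0.     1.476 -0.119]
axes cols [[-0.0, 0.293, -0.956], [-0.0, -0.956, -0.293], [-1.0, 0.0, 0.0]]
shift tool mm [  -2.2 -565.  -471.7]
1 turn deg [-162.94    0.      0.  ]
-1 turn deg [17.06  0.   -0.  ]
[[0.001, -0.31, 0.951, -0.175], [1.0, 0.001, -0.001, 0.0], [-0.0, 0.951, 0.31, -0.079], [0.0, 0.0, 0.0, 1.0]] 330.6105836502006 312.1054116020695 240.71729339557922
```

>>> arm_command([
  [[0, 0, 0, 6, 0, 0, 0.069], [0, 0, 0, 6, 0, 0, 0.069], [0, 0, 0, 5, 0, 0, 0.069], [0, -0.034, -0.014, 0, 0, 0, 0.069], [0, -0.034, -0.014, 0, 0, 0, 0.069], [0, -0.034, -0.014, 0, 0, 0, 0.069], [0, -0.034, -0.014, 0, 0, 0, 0.069], [0, -0.034, -0.014, 0, 0, 0, 0.069], [0, -0.034, -0.014, 0, 0, 0, 0.069], [0, -0.034, -0.014, 0, 0, 0, 0.069], [0, -0.034, -0.014, 0, 0, 0, 0.069], [0, -0.034, -0.014, 0, 0, 0, 0.069], [0, -0.034, -0.014, 0, 0, 0, 0.069], [0, -0.034, -0.014, 0, 0, 0, 0.069], [0, -0.034, -0.014, 0, 0, 0, 0.069], [0, -0.034, -0.014, 0, 0, 0, 0.069], [0, -0.034, -0.014, 0, 0, 0, 0.069], [0, -0.034, -0.014, 0, 0, 0, 0.069], [0, -0.034, -0.014, 0, 0, 0, 0.069], [0, -0.034, -0.014, 0, 0, 0, 0.069]],
])

```text
t: 2.67
tool_pos: [0.4385, -0.0044, 0.1985]
tool_rot: [-2.221, 0.04, 2.197]
contact_force: [1.7, -0.7, 0.5]
opening: 0.0691
```

```bash
python3 - <<'E'
from h import *
plan([0.4685,0.081,0.2]); o=ctrl.get_obs(); print(o['t'],o['opening'],o['contact_force'])
E
```

```text
pos [ 0.4385 -0.0044  0.1985] q [-0.177 -0.431  2.031 -0.004  1.529  1.424]
axes cols [[0.011, -0.03, -0.999], [-0.006, -1.0, 0.03], [-1.0, 0.006, -0.011]]
shift tool mm [ -1.7 -86.2 -27.4]
1 turn deg [178.27  -0.53   0.96]
-1 turn deg [-1.73 -0.62 -0.34]
2.6667 0.06912506100058144 [ 1.73820285 -0.66384805  0.52640863]
```

>>> arm_command([
  [[0, -0.03, -0.009, -1.7, -0.6, -0.3, 0.069], [0, -0.03, -0.009, 0, 0, 0, 0.069], [-0.001, -0.026, -0.009, 0, 0, 0, 0.069], [0, 0, 0, 0, 0, 0, 0.069], [0, 0, 0, 0, 0, 0, 0.069]],
])

```text
t: 3.08
tool_pos: [0.4683, 0.093, 0.2005]
tool_rot: [2.219, 0.015, -2.213]
contact_force: [-0.6, -0.8, 0.3]
opening: 0.069
```

```bash
python3 - <<'E'
from h import *
np.set_printoptions(precision=4,suppress=True)
plan([0.4685,0.081,0.2])
M=T('wrist'); im=get_image('wrist'); save(im,'w1.png')
for n in ['slide','rod_end','bar_near','bar_far','carrier','knob','stop','hood']:
    for d in mark_of('wrist',n)[:2]:
        p=w(M,d['at']); print(n,round(d['conf'],2),p,px('wrist',M,p))
o=ctrl.get_obs(); print(o['t'],o['opening'],o['contact_force'])
E
```

```text
pos [0.4683 0.093  0.2005] q [ 0.039 -0.317  1.944  0.001  1.512  1.598]
axes cols [[0.003, 0.012, -1.0], [0.001, -1.0, -0.012], [-1.0, -0.001, -0.003]]
shift tool mm [ 0.4 12.  -0.1]
1 turn deg [-179.3    -0.09   -0.25]
-1 turn deg [ 0.7  -0.16  0.06]
slide 0.88 [0.4502 0.0354 0.0145] [363. 225.]
rod_end 0.97 [0.4421 0.0778 0.0457] [327. 239.]
bar_near 0.79 [0.452  0.11   0.0548] [295. 232.]
bar_far 0.7 [0.5533 0.1119 0.0565] [293. 126.]
bar_far 0.32 [ 0.6413 -0.0679  0.0114] [482.  33.]
carrier 0.87 [ 0.3928 -0.2118 -0.0022] [559. 268.]
carrier 0.79 [0.562  0.0364 0.0153] [369. 119.]
knob 0.82 [0.4861 0.0364 0.0341] [367. 196.]
knob 0.55 [ 0.338  -0.1607  0.0128] [515. 313.]
stop 0.63 [0.6466 0.0337 0.0278] [380.  20.]
hood 0.58 [0.5996 0.0835 0.0414] [325.  74.]
3.5333 0.06900348821279188 [0.7456 0.337  0.6747]
```

View pics/w1.png

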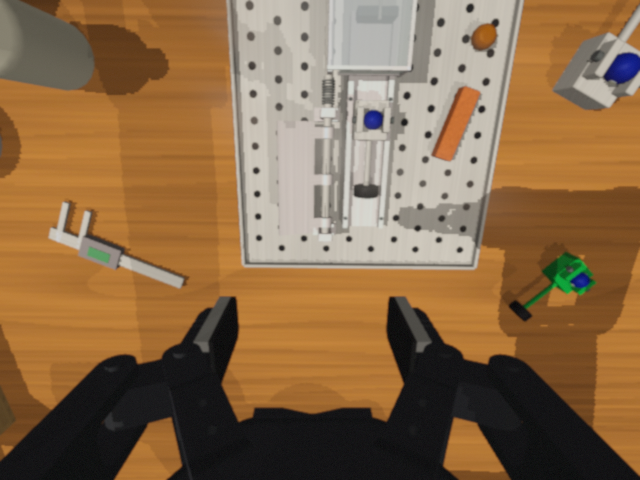

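>>> arm_command([
  [[0.03, 0.0065, 0, 0.7, 0, 0, 0.069], [0.03, 0.0065, 0, 0, 0, 0, 0.069], [0.03, 0, 0, 0, 0, 0, 0.069], [0.025, 0, 0, 0, 0, 0, 0.069], [0.012, 0, 0, 0, 0, 0, 0.069], [0, 0, 0, 0, 0, 0, 0.069], [0, 0, 0, 0, 0, 0, 0.069]],
])

```text
t: 4.12
tool_pos: [0.4715, 0.0751, 0.0723]
tool_rot: [-2.229, 0.01, 2.203]
contact_force: [0.6, -0.1, 0.6]
opening: 0.0687
```

```bash
python3 - <<'E'
from h import *
plan([0.468,0.0798,0.06])
M=T('wrist'); im=get_image('wrist'); save(im,'w2.png')
o=ctrl.get_obs(); print(o['t'],o['contact_force'])
for n in ['bar_near','knob']:
    for d in mark_of('wrist',n)[:2]:
        p=w(M,d['at']); print(n,round(d['conf'],2),p.round(4),px('wrist',M,p))
E
```

```text
pos [0.4715 0.0751 0.0723] q [ 1.000e-03 -2.060e-01  2.074e+00  1.000e-03  1.262e+00  1.581e+00]
axes cols [[0.012, -0.01, -1.0], [0.001, -1.0, 0.01], [-1.0, -0.001, -0.012]]
shift tool mm [12.2 -4.7  3.7]
1 turn deg [1.7943e+02 1.2000e-01 1.0400e+00]
-1 turn deg [-0.57 -0.67  0.08]
4.1667 [ 0.48620206 -0.05554501  0.34596804]
bar_near 0.83 [0.4526 0.1102 0.0524] [259. 292.]
knob 0.69 [0.4848 0.0361 0.0355] [370. 236.]
knob 0.61 [ 0.337  -0.164   0.0136] [590. 390.]
```

View pics/w2.png

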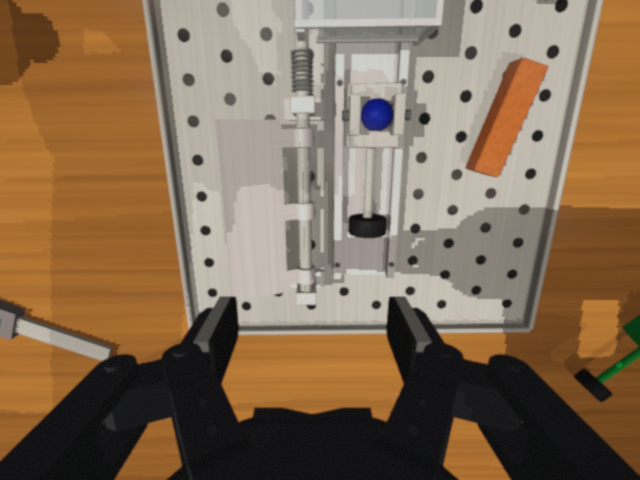

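```bash
python3 - <<'E'
from h import *
M=T('side'); im=get_image('side').copy(); o=ctrl.get_obs(); A=R.from_rotvec(o['tool_rot']).as_matrix()
x0,y0=200,120; c=cv2.resize(im[y0:y0+180,x0:x0+220],None,fx=3.6,fy=3.3,interpolation=2)
for r,col in ((.0,(255,0,0)),(.01,(0,255,0)),(.039,(255,255,0))):
    for s in (1,-1):
        p=o['tool_pos']+A@np.array([-r,s*.0345,0]); u=px('side',M,p); print(r,s,p.round(3),u)
        cv2.circle(c,(int((u[0]-x0)*3.6),int((u[1]-y0)*3.3)),4,col,-1)
save(c,'s2.png')
E
```

```text
0.0 1 [0.473 0.041 0.074] [260. 241.]
0.0 -1 [0.474 0.11  0.074] [255. 218.]
0.01 1 [0.473 0.041 0.084] [260. 237.]
0.01 -1 [0.473 0.11  0.084] [255. 214.]
0.039 1 [0.472 0.041 0.113] [259. 227.]
0.039 -1 [0.473 0.11  0.113] [254. 204.]
```

View pics/s2.png

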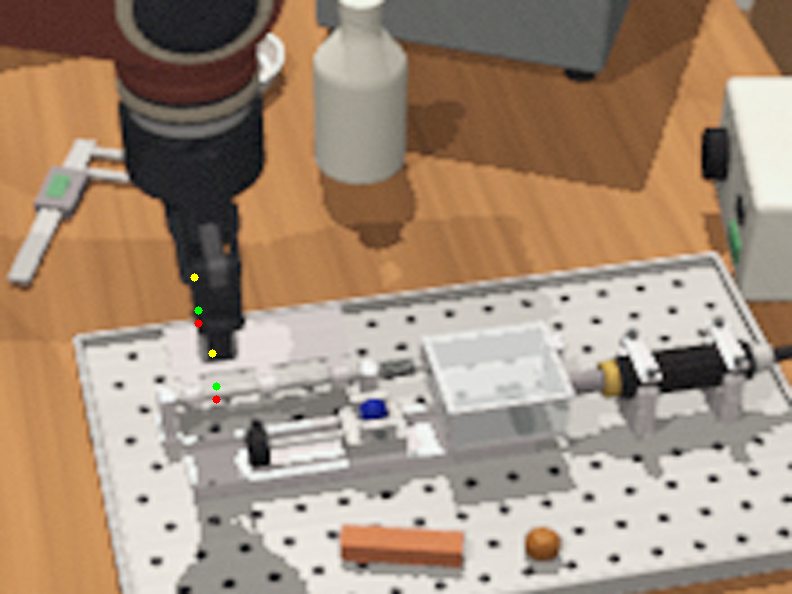

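>>> arm_command([
  [[0, -0.0047, 0.004, -0.6, -0.6, 0, 0.069], [0.006, 0, 0, 0, 0, 0, 0.069], [0.006, 0, 0, 0, 0, 0, 0.069], [0, 0, 0, 0, 0, 0, 0.069]],
])

```text
t: 4.65
tool_pos: [0.4722, 0.081, 0.0658]
tool_rot: [2.235, 0.005, -2.207]
contact_force: [0.1, 0.2, -0.7]
opening: 0.069
```

>>> arm_command([
  [[0.004, 0, 0, 0, 0, 0, 0.069], [0.004, 0, 0, 0, 0, 0, 0.069], [0, 0, 0, 0, 0, 0, 0.069]],
])

```text
t: 4.9
tool_pos: [0.4723, 0.0811, 0.0569]
tool_rot: [2.235, 0.005, -2.207]
contact_force: [-0.7, 0.1, -0.6]
opening: 0.069
```

>>> arm_command([
  [[0.004, 0, 0, 0, 0, 0, 0.069], [0.004, 0, 0, 0, 0, 0, 0.069], [0, 0, 0, 0, 0, 0, 0.069]],
])

```text
t: 5.15
tool_pos: [0.4721, 0.0811, 0.0475]
tool_rot: [2.234, 0.005, -2.208]
contact_force: [-0.8, 0.0, -1.1]
opening: 0.0691
```

>>> arm_command([
  [[0, 0, 0.004, 0, 0, 0, 0.069], [0, 0, 0, 0, 0, 0, 0.069]],
])

```text
t: 5.32
tool_pos: [0.4674, 0.081, 0.0469]
tool_rot: [2.232, 0.005, -2.209]
contact_force: [-0.0, -1.0, -0.1]
opening: 0.0691
```

```bash
python3 - <<'E'
from h import *
plan([0.468,0.0798,0.03]); M=T('wrist'); save(get_image('wrist')[150:400,150:480].repeat(2,0).repeat(2,1),'w3.png')
print(mark_of('wrist','knob')[:1],w(M,mark_of('wrist','knob')[0]['at']))
E
```

```text
pos [0.4674 0.081  0.0469] q [ 1.400e-02 -1.780e-01  2.097e+00  1.000e-03  1.213e+00  1.581e+00]
axes cols [[0.011, 0.003, -1.0], [0.001, -1.0, -0.003], [-1.0, -0.001, -0.011]]
shift tool mm [16.9  1.2 -0.4]
1 turn deg [-1.7983e+02 -1.3000e-01 -9.5000e-01]
-1 turn deg [ 0.16 -0.61  0.08]
[{'at': [0.0441, -0.0005, 0.1987], 'conf': 0.94}] [0.48576408 0.03696908 0.03342381]
```

View pics/w3.png

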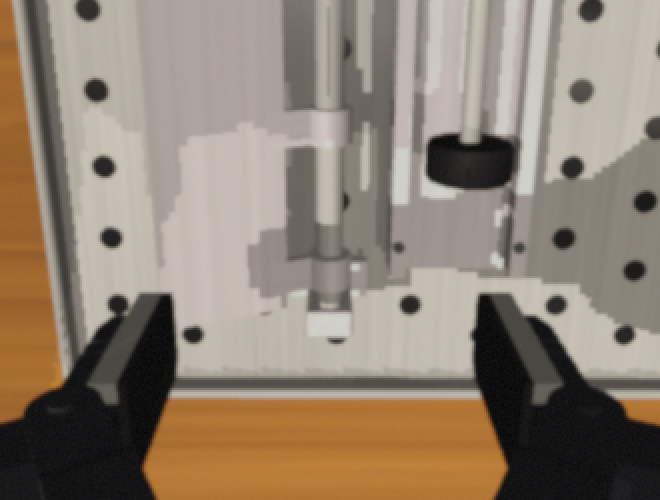

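>>> arm_command([
  [[0.005, 0, 0, 0, -0.6, 0, 0.069], [0.005, 0, 0, 0, 0, 0, 0.069], [0, 0, 0, 0, 0, 0, 0.069]],
])

```text
t: 5.72
tool_pos: [0.4693, 0.081, 0.0376]
tool_rot: [2.224, 0.005, -2.218]
contact_force: [-0.2, 0.6, 0.1]
opening: 0.0689
```

>>> arm_command([
  [[0.004, 0, 0, 0, 0, 0, 0.069], [0.004, 0, 0, 0, 0, 0, 0.069], [0, 0, 0, 0, 0, 0, 0.069]],
])

```text
t: 5.97
tool_pos: [0.4692, 0.081, 0.0283]
tool_rot: [2.223, 0.005, -2.218]
contact_force: [-0.6, 0.5, -1.0]
opening: 0.0691
```

>>> arm_command([
  [[0.003, 0, 0, 0, 0, 0, 0.069], [0, 0, 0, 0, 0, 0, 0.069]],
])

```text
t: 6.13
tool_pos: [0.4688, 0.081, 0.0245]
tool_rot: [2.222, 0.005, -2.219]
contact_force: [-0.4, -0.6, -0.3]
opening: 0.0688
```

>>> arm_command([
  [[0.004, 0, 0, 0, 0, 0, 0.069], [0, 0, 0, 0, 0, 0, 0.069]],
])

```text
t: 6.3
tool_pos: [0.4689, 0.081, 0.0201]
tool_rot: [2.222, 0.005, -2.219]
contact_force: [-0.8, -1.0, -0.3]
opening: 0.0688
```

>>> arm_command([
  [[0.004, 0, 0, 0, 0, 0, 0.069], [0, 0, 0, 0, 0, 0, 0.069]],
])

```text
t: 6.47
tool_pos: [0.4698, 0.0813, 0.0167]
tool_rot: [2.225, 0.005, -2.218]
contact_force: [-2.1, -1.0, 2.9]
opening: 0.0691
```

```bash
python3 - <<'E'
from h import *
save(get_image('wrist')[100:350,150:480].repeat(2,0).repeat(2,1),'w4.png')
s=get_image('side'); save(cv2.resize(s[180:300,200:360],None,fx=5,fy=5,interpolation=2),'s4.png')
o=ctrl.get_obs();print(o['tool_pos'],o['contact_force'])
E
```

```text
[0.46977982 0.08109271 0.01717742] [-0.54523685 -0.55845785  3.24525702]
```

View pics/s4.png

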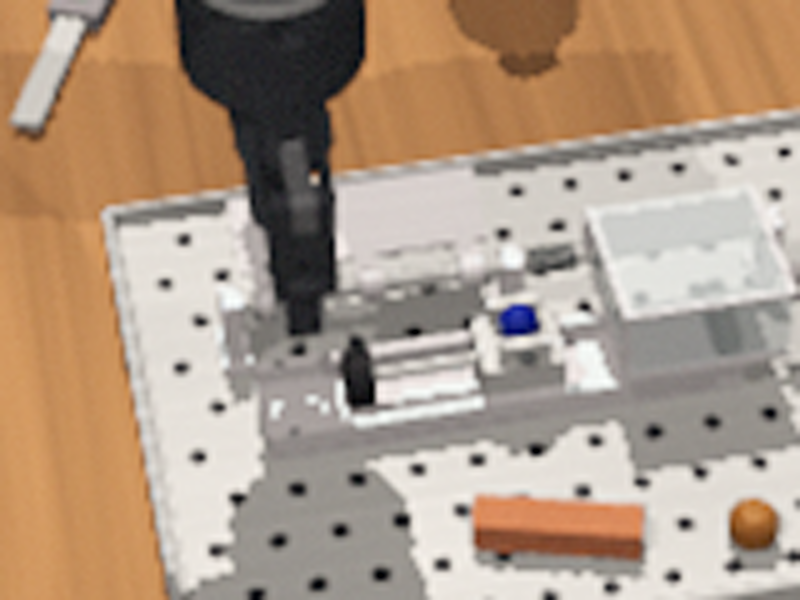

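>>> arm_command([
  [[0.005, 0, 0.001, 0, 0, 0, 0.069], [0.005, 0, 0, 0, 0, 0, 0.069], [0.005, 0, 0, 0, 0, 0, 0.069], [0, 0, 0, 0, 0, 0, 0.069]],
])

```text
t: 6.9
tool_pos: [0.4706, 0.0825, 0.003]
tool_rot: [-2.228, -0.008, 2.213]
contact_force: [-0.2, -0.4, 3.8]
opening: 0.0686
```

>>> arm_command([
  [[0.005, 0, 0.001, 0, 0, 0, 0.069], [0.005, 0, 0, 0, 0, 0, 0.069], [0, 0, 0, 0, 0, 0, 0.069]],
])

```text
t: 7.15
tool_pos: [0.4711, 0.0819, -0.0065]
tool_rot: [-2.232, -0.007, 2.211]
contact_force: [-1.7, 1.6, 4.5]
opening: 0.0689
```

```bash
python3 - <<'E'
from h import *
s=get_image('side'); a=cv2.resize(s[190:290,210:370],None,fx=5,fy=5,interpolation=2)[:, :800]
save(a,'s5.png'); plan([0.468,0.0798,-.015]); o=ctrl.get_obs(); print(o['contact_force'],o['t'])
E
```

```text
pos [ 0.471   0.082  -0.0062] q [ 0.014 -0.082  2.112  0.004  1.102  1.581]
axes cols [[0.009, 0.003, -1.0], [0.003, -1.0, -0.003], [-1.0, -0.003, -0.009]]
shift tool mm [8.7 2.3 3.1]
1 turn deg [-179.83   -0.31   -0.8 ]
-1 turn deg [ 0.17 -0.51  0.2 ]
[-0.72231006  0.70112175  3.96799834] 7.2
```

View pics/s5.png

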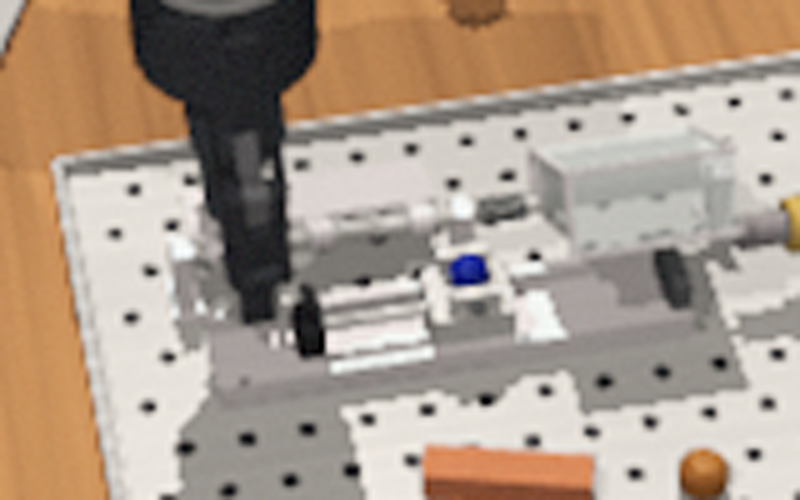

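>>> arm_command([
  [[0.004, 0.001, 0.003, 0, -0.5, 0, 0.069], [0.004, 0.001, 0, 0, 0, 0, 0.069], [0, 0, 0, 0, 0, 0, 0.069]],
])

```text
t: 7.45
tool_pos: [0.4708, 0.0805, -0.0122]
tool_rot: [-2.226, -0.008, 2.215]
contact_force: [-1.4, 0.2, 6.0]
opening: 0.0691
```

```bash
python3 - <<'E'
from h import *
s=get_image('side'); a=cv2.resize(s[190:290,210:370],None,fx=5,fy=5,interpolation=2)
save(a,'s6.png'); plan([0.468,0.0798,-.015]); o=ctrl.get_obs(); print(o['contact_force'],o['t'])
E
```

```text
pos [ 0.4708  0.0806 -0.012 ] q [ 0.01  -0.07   2.112  0.005  1.094  1.576]
axes cols [[0.005, 0.002, -1.0], [0.005, -1.0, -0.002], [-1.0, -0.005, -0.005]]
shift tool mm [3.  0.8 2.8]
1 turn deg [-179.86   -0.44   -0.45]
-1 turn deg [ 0.14 -0.29  0.28]
[-1.64553621  0.91628672  5.44175841] 7.5
```

>>> arm_command([
  [[0.003, 0, 0.001, 0, 0, 0, 0.069], [0.002, 0, 0, 0, 0, 0, 0.069], [0, 0, 0, 0, 0, 0, 0.069]],
])

```text
t: 7.75
tool_pos: [0.471, 0.08, -0.0151]
tool_rot: [-2.229, -0.007, 2.214]
contact_force: [-2.3, 1.5, 5.4]
opening: 0.0692
```

```bash
python3 - <<'E'
from h import *
s=get_image('side'); a=cv2.resize(s[190:290,210:370],None,fx=5,fy=5,interpolation=2)
save(a,'s7.png'); plan([0.468,0.0798,-.015]); o=ctrl.get_obs(); print(o['contact_force'],o['t'])
E
```

```text
pos [ 0.471   0.0801 -0.015 ] q [ 0.01  -0.065  2.114  0.004  1.086  1.576]
axes cols [[0.007, 0.003, -1.0], [0.004, -1.0, -0.003], [-1.0, -0.004, -0.007]]
shift tool mm [-0.1  0.3  3. ]
1 turn deg [-179.82   -0.33   -0.59]
-1 turn deg [ 0.18 -0.38  0.21]
[-2.65302214  1.04596041  5.64552018] 7.8
```

View pics/s7.png

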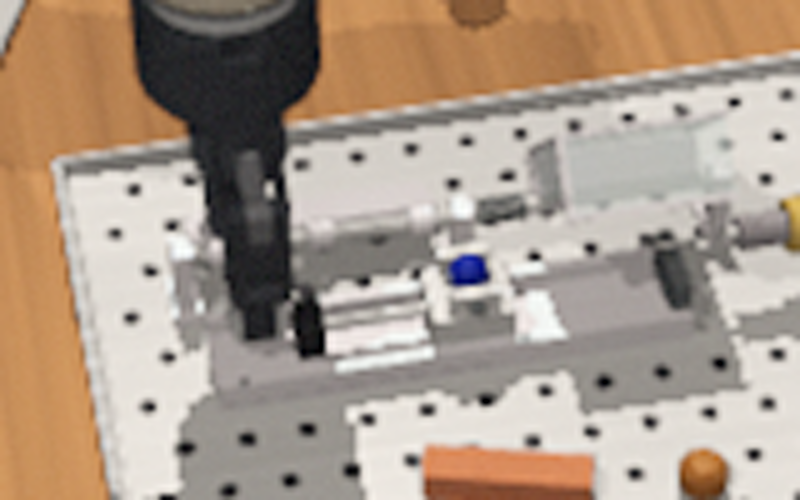

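>>> arm_command([
  [[0.003, 0, 0.001, 0, 0, 0, 0.069], [0, 0, 0, 0, 0, 0, 0.069]],
])

```text
t: 7.97
tool_pos: [0.4715, 0.0803, -0.0154]
tool_rot: [-2.23, -0.008, 2.212]
contact_force: [-2.8, 2.7, 5.6]
opening: 0.069
```

```bash
python3 - <<'E'
from h import *
for cam in ('side','top','wrist'):
    M=T(cam); get_image(cam)
    for n in ('bar_far','knob','carrier'):
        for d in mark_of(cam,n)[:3]:
            p=w(M,d['at'])
            if abs(p[1]-.07)<.07: print(cam,n,round(d['conf'],2),p.round(4))
    for d in search_frame(cam,'hood')[:1]: print(cam,'hood mid',w(M,d['at']).round(4))
plan([0.468,0.0798,-.015]); o=ctrl.get_obs(); print(o['contact_force'],o['t'])
E
```

```text
side bar_far 0.76 [0.5549 0.1129 0.0245]
side knob 0.67 [0.4888 0.0378 0.0328]
side carrier 0.61 [0.5579 0.0387 0.0183]
side hood mid [0.6102 0.0514 0.0869]
top carrier 0.79 [0.5636 0.0357 0.0204]
top hood mid [0.6231 0.0741 0.0871]
wrist bar_far 0.57 [0.5496 0.1107 0.0283]
wrist knob 0.71 [0.4871 0.0368 0.0342]
wrist knob 0.61 [0.5985 0.0373 0.0007]
wrist carrier 0.98 [0.5637 0.0349 0.0177]
wrist hood mid [0.5246 0.0968 0.0342]
pos [ 0.4715  0.0803 -0.0157] q [ 0.01  -0.064  2.115  0.004  1.083  1.576]
axes cols [[0.009, 0.003, -1.0], [0.004, -1.0, -0.003], [-1.0, -0.004, -0.009]]
shift tool mm [-0.8  0.5  3.5]
1 turn deg [-179.8    -0.36   -0.77]
-1 turn deg [ 0.19 -0.49  0.23]
[-2.67580638  0.70355136  8.2855791 ] 8.7167
```

>>> arm_command([
  [[0.0007, 0, -0.003, 0, -0.5, 0, 0.069], [0.0007, 0, -0.003, 0, 0, 0, 0.069], [0.0007, 0, -0.003, 0, 0, 0, 0.069], [0.0007, 0, -0.003, 0, 0, 0, 0.069], [0.0007, 0, -0.003, 0, 0, 0, 0.069], [0.0007, 0, -0.003, 0, 0, 0, 0.069]],
])

```text
t: 9.22
tool_pos: [0.4775, 0.0833, -0.0176]
tool_rot: [-2.181, -0.016, 2.258]
contact_force: [-9.1, 1.2, 15.5]
opening: 0.0689
```

```bash
python3 - <<'E'
from h import *
M=T('side'); s=get_image('side')
for n in ('bar_far','knob'):
    for d in mark_of('side',n)[:2]: print(n,round(d['conf'],2),w(M,d['at']).round(4))
plan([0.545,0.08,-.016]); o=ctrl.get_obs(); print(o['contact_force'],o['t'])
E
```

```text
bar_far 0.69 [0.5539 0.109  0.0235]
bar_far 0.28 [ 0.4046  0.3297 -0.0021]
knob 0.87 [0.4932 0.0394 0.0319]
knob 0.84 [ 0.3355 -0.1621  0.0108]
pos [ 0.4779  0.0835 -0.0176] q [ 0.013 -0.013  2.069  0.011  1.119  1.574]
axes cols [[-0.033, 0.005, -0.999], [0.009, -1.0, -0.005], [-0.999, -0.009, 0.033]]
shift tool mm [ -3.9   3.8 -66.9]
1 turn deg [-179.67   -0.82    2.99]
-1 turn deg [0.31 1.91 0.52]
[-9.10437607  2.83290764 13.62313092] 9.3667
```

>>> arm_command([
  [[-0.002, 0.003, -0.003, 0, 1.5, 0, 0.069], [-0.0005, 0.001, -0.004, 0, 0.5, 0, 0.069], [0, 0, -0.004, 0, 0, 0, 0.069], [0, 0, -0.004, 0, 0, 0, 0.069]],
])

```text
t: 9.7
tool_pos: [0.4838, 0.0825, -0.0171]
tool_rot: [-2.196, -0.022, 2.237]
contact_force: [-9.3, 1.6, 12.2]
opening: 0.069
```

```bash
python3 - <<'E'
from h import *
M=T('side'); s=get_image('side')
for n in ('bar_far','knob'):
    for d in mark_of('side',n)[:2]: print(n,round(d['conf'],2),w(M,d['at']).round(4))
plan([0.545,0.08,-.014]); o=ctrl.get_obs(); print(o['contact_force'],o['t'])
E
```

```text
bar_far 0.65 [0.5515 0.1113 0.0253]
bar_far 0.45 [0.4576 0.1118 0.0257]
knob 0.9 [ 0.7065 -0.2301  0.0167]
knob 0.84 [0.4984 0.0383 0.0312]
pos [ 0.4844  0.0826 -0.017 ] q [ 0.008 -0.011  2.066  0.017  1.105  1.565]
axes cols [[-0.018, 0.005, -1.0], [0.015, -1.0, -0.005], [-1.0, -0.015, 0.018]]
shift tool mm [ -4.1   2.9 -60.5]
1 turn deg [-179.68   -1.35    1.59]
-1 turn deg [0.31 1.02 0.86]
[-8.47339859  2.09846705  8.38322399] 9.85
```

>>> arm_command([
  [[-0.003, 0.002, -0.004, 0, 1, 0.5, 0.069], [-0.001, 0.001, -0.005, 0, 0.3, 0.3, 0.069], [0, 0, -0.005, 0, 0.2, 0, 0.069], [0, 0, -0.005, 0, 0.2, 0, 0.069]],
])

```text
t: 10.18
tool_pos: [0.4932, 0.0822, -0.0166]
tool_rot: [2.209, 0.012, -2.233]
contact_force: [-9.1, 1.2, 10.1]
opening: 0.0692
```

```bash
python3 - <<'E'
from h import *
M=T('side'); s=get_image('side'); a=cv2.resize(s[190:290,210:370],None,fx=5,fy=5,interpolation=2); save(a,'s8.png')
for n in ('bar_far','knob'):
    for d in mark_of('side',n)[:2]: print(n,round(d['conf'],2),w(M,d['at']).round(4))
plan([0.545,0.08,-.014]); o=ctrl.get_obs(); print(o['contact_force'],o['t'])
E
```

```text
bar_far 0.87 [0.5536 0.1094 0.0265]
bar_far 0.68 [ 0.6353 -0.069   0.011 ]
knob 0.7 [ 0.3377 -0.1618  0.0126]
knob 0.69 [ 0.707  -0.2265  0.015 ]
pos [ 0.4938  0.0823 -0.0166] q [0.013 0.005 2.049 0.006 1.097 1.575]
axes cols [[-0.009, 0.005, -1.0], [0.005, -1.0, -0.005], [-1.0, -0.005, 0.009]]
shift tool mm [ -3.    2.6 -51.2]
1 turn deg [-179.68   -0.49    0.83]
-1 turn deg [0.31 0.53 0.31]
[-5.45799045  1.74256497  5.33924624] 10.3333
```

View pics/s8.png

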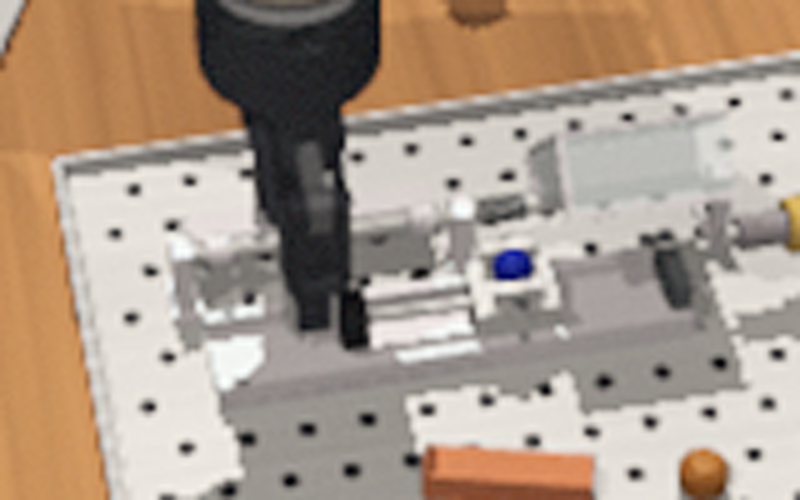

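>>> arm_command([
  [[0, 0.002, -0.005, 0, 0.6, 0.3, 0.069], [0, 0.001, -0.005, 0, 0.3, 0, 0.069], [0, 0, -0.005, 0, 0.2, 0, 0.069], [0, 0, -0.005, 0, 0.2, 0, 0.069], [0, 0, -0.005, 0, 0.2, 0, 0.069], [0, 0, -0.005, 0, 0.2, 0, 0.069]],
])

```text
t: 10.83
tool_pos: [0.505, 0.085, -0.0182]
tool_rot: [-2.19, -0.018, 2.25]
contact_force: [-9.6, 1.2, 10.5]
opening: 0.0691
```

```bash
cat > c.py <<'E'
from h import *
M=T('side'); s=get_image('side')
for n in ('bar_far','knob','carrier'):
    for d in mark_of('side',n)[:3]:
        p=w(M,d['at'])
        if abs(p[1]-.07)<.07: print(n,round(d['conf'],2),p.round(4))
hsv=cv2.cvtColor(s,cv2.COLOR_RGB2HSV); m=cv2.inRange(hsv,(110,150,60),(130,255,255)); m[:225]=0; m[265:]=0
n,l,st,ce=cv2.connectedComponentsWithStats(m); print('bead px',[(ce[i].round(2).tolist(),st[i][4]) for i in range(1,n) if st[i][4]>5])
plan([0.545,0.08,-.014]); o=ctrl.get_obs(); print(o['contact_force'].round(1) if hasattr(o['contact_force'],'round') else o['contact_force'],o['t'])
E
python3 c.py; python3 - <<'E'
import sys; sys.path.insert(0,'.')
from h import *
M=np.array(calibration('side')['cam_to_world'])
for s in (-.041,-.021,.028): print(s,px('side',M,[.601+s,.038,.048]))
E
```

```text
bar_far 0.56 [0.5566 0.1104 0.0283]
bar_far 0.36 [0.4561 0.1122 0.0273]
knob 0.95 [0.5186 0.0415 0.0306]
carrier 0.9 [0.5888 0.0371 0.0215]
bead px [([317.75, 241.47], np.int32(36))]
pos [ 0.5056  0.0851 -0.0182] q [0.015 0.047 2.009 0.011 1.11  1.575]
axes cols [[-0.025, 0.006, -1.0], [0.01, -1.0, -0.007], [-1.0, -0.01, 0.025]]
shift tool mm [ -5.2   5.3 -39.2]
1 turn deg [-179.62   -0.88    2.27]
-1 turn deg [0.37 1.45 0.56]
[-6.5  1.8  8.5] 11.0333
-0.041 [302. 244.]
-0.021 [311. 243.]
0.028 [334. 239.]
```

>>> arm_command([
  [[-0.002, 0.005, -0.003, 0, 1.2, 0.5, 0.069], [-0.0005, 0.003, -0.005, 0, 0.5, 0.2, 0.069], [0, 0.001, -0.005, 0, 0.3, 0, 0.069], [0, 0.001, -0.005, 0, 0.3, 0, 0.069], [0, 0.001, -0.005, 0, 0.3, 0, 0.069], [0, 0.001, -0.005, 0, 0.3, 0, 0.069]],
])

```text
t: 11.53
tool_pos: [0.516, 0.0831, -0.0175]
tool_rot: [-2.197, -0.025, 2.236]
contact_force: [-11.7, 3.9, 12.5]
opening: 0.0694
```

```bash
python3 c.py
```

```text
bar_far 0.9 [0.5538 0.1112 0.0267]
knob 0.62 [0.5299 0.0387 0.0305]
carrier 0.81 [0.6002 0.0396 0.0221]
carrier 0.2 [0.4472 0.0749 0.0376]
bead px [([322.91, 241.06], np.int32(34))]
pos [ 0.5166  0.0831 -0.0174] q [0.007 0.062 1.992 0.018 1.103 1.563]
axes cols [[-0.016, 0.007, -1.0], [0.016, -1.0, -0.007], [-1.0, -0.016, 0.016]]
shift tool mm [ -3.9   3.2 -28.3]
1 turn deg [-179.6    -1.45    1.4 ]
-1 turn deg [0.38 0.89 0.92]
[-9.3  4.1 10.9] 11.7333
```

>>> arm_command([
  [[-0.003, 0.003, -0.003, 0, 0.9, 0.8, 0.069], [-0.001, 0.002, -0.005, 0, 0.4, 0.2, 0.069], [0, 0.001, -0.005, 0, 0.3, 0, 0.069], [0, 0.001, -0.005, 0, 0.3, 0, 0.069], [0, 0.001, -0.005, 0, 0.3, 0, 0.069], [0, 0.001, -0.005, 0, 0.3, 0, 0.069]],
])

```text
t: 12.23
tool_pos: [0.5276, 0.0814, -0.0165]
tool_rot: [-2.206, -0.021, 2.233]
contact_force: [-11.1, 4.0, 13.3]
opening: 0.0693
```

```bash
python3 c.py
```

```text
bar_far 0.7 [0.553  0.1105 0.0269]
knob 0.82 [0.5432 0.0385 0.0306]
carrier 0.64 [0.6147 0.0385 0.0211]
bead px [([327.91, 240.29], np.int32(35))]
pos [ 0.5282  0.0814 -0.0166] q [0.007 0.083 1.968 0.012 1.101 1.564]
axes cols [[-0.01, 0.008, -1.0], [0.011, -1.0, -0.008], [-1.0, -0.011, 0.01]]
shift tool mm [ -2.8   1.6 -16.8]
1 turn deg [-179.54   -0.98    0.93]
-1 turn deg [0.45 0.59 0.63]
[-9.2  4.1 11.6] 12.4333
```

>>> arm_command([
  [[-0.002, 0.002, -0.003, 0, 0.6, 0.6, 0.069], [-0.001, 0.001, -0.005, 0, 0.3, 0.2, 0.069], [0, 0.001, -0.005, 0, 0.3, 0, 0.069], [0, 0.001, -0.005, 0, 0.3, 0, 0.069], [0, 0.001, -0.005, 0, 0.3, 0, 0.069]],
])

```text
t: 12.85
tool_pos: [0.537, 0.0814, -0.0165]
tool_rot: [2.207, 0.017, -2.233]
contact_force: [-13.6, 4.0, 14.6]
opening: 0.0692
```

```bash
python3 c.py
```

```text
bar_far 0.79 [0.5538 0.1102 0.0258]
knob 0.83 [0.5531 0.0353 0.0299]
carrier 0.96 [0.6179 0.0369 0.0215]
bead px [([332.23, 239.61], np.int32(31))]
pos [ 0.5377  0.0814 -0.0165] q [0.01  0.104 1.945 0.007 1.103 1.568]
axes cols [[-0.01, 0.009, -1.0], [0.006, -1.0, -0.009], [-1.0, -0.007, 0.01]]
shift tool mm [-2.5  1.5 -7.3]
1 turn deg [-179.46   -0.58    0.9 ]
-1 turn deg [0.54 0.57 0.37]
[-9.9  4.7 11.6] 13.05
```

>>> arm_command([
  [[-0.001, 0.001, -0.003, 0, 0.5, 0.3, 0.069], [0, 0.001, -0.004, 0, 0.3, 0, 0.069], [0, 0.001, -0.004, 0, 0.3, 0, 0.069]],
])

```text
t: 13.3
tool_pos: [0.5399, 0.0817, -0.0167]
tool_rot: [2.207, 0.019, -2.232]
contact_force: [-12.7, 3.9, 15.7]
opening: 0.0692
```

>>> arm_command([
  [[0, 0.001, -0.004, 0, 0.3, 0, 0.069], [0, 0.001, -0.004, 0, 0.3, 0, 0.069]],
])

```text
t: 13.47
tool_pos: [0.5411, 0.0821, -0.0168]
tool_rot: [2.201, 0.023, -2.241]
contact_force: [-15.2, 2.8, 16.6]
opening: 0.0688
```

>>> arm_command([
  [[0, 0.001, -0.004, 0, 0.3, 0, 0.069], [0, 0.001, -0.004, 0, 0.3, 0, 0.069]],
])

```text
t: 13.63
tool_pos: [0.5406, 0.0822, -0.0168]
tool_rot: [-2.187, -0.027, 2.253]
contact_force: [-15.9, 3.2, 17.4]
opening: 0.0687
```

```bash
python3 c.py
```

```text
bar_far 0.97 [0.5536 0.1072 0.0261]
knob 0.95 [0.5539 0.0394 0.0321]
carrier 0.65 [0.6244 0.0398 0.0208]
bead px [([334.23, 239.16], np.int32(31))]
pos [ 0.5406  0.0822 -0.0168] q [0.007 0.124 1.924 0.015 1.123 1.561]
axes cols [[-0.03, 0.01, -1.0], [0.013, -1.0, -0.011], [-0.999, -0.013, 0.03]]
shift tool mm [-3.   2.2 -4.3]
1 turn deg [-179.36   -1.18    2.65]
-1 turn deg [0.61 1.7  0.75]
[-15.7   3.   17.6] 13.8333
```

>>> arm_command([
  [[-0.003, 0.001, -0.003, 0, 1.5, 0.5, 0.069], [-0.001, 0.001, -0.006, 0, 0.6, 0, 0.069], [0, 0.001, -0.006, 0, 0.4, 0, 0.069], [0, 0, -0.006, 0, 0.4, 0, 0.069]],
])

```text
t: 14.17
tool_pos: [0.5411, 0.0819, -0.0164]
tool_rot: [2.19, 0.017, -2.251]
contact_force: [-24.2, -2.5, 27.6]
opening: 0.0692
```

```bash
python3 c.py; python3 - <<'E'
import sys; sys.path.insert(0,'.')
from h import *
s=get_image('side'); t=get_image('top')
a=cv2.resize(s[200:275,260:370],None,fx=7,fy=4*1.75,interpolation=2)
save(a,'s9.png')
E
```

```text
bar_far 0.77 [0.5526 0.1093 0.0263]
knob 0.6 [0.5555 0.0397 0.0305]
carrier 0.57 [0.6253 0.0403 0.0187]
bead px [([334.33, 239.17], np.int32(30))]
pos [ 0.5411  0.0818 -0.0163] q [0.01  0.123 1.924 0.008 1.122 1.569]
axes cols [[-0.028, 0.007, -1.0], [0.007, -1.0, -0.008], [-1.0, -0.007, 0.028]]
shift tool mm [-2.4  1.8 -3.8]
1 turn deg [-179.55   -0.65    2.47]
-1 turn deg [0.43 1.58 0.41]
[-22.5  -0.4  21.6] 14.3667
```

View pics/s9.png

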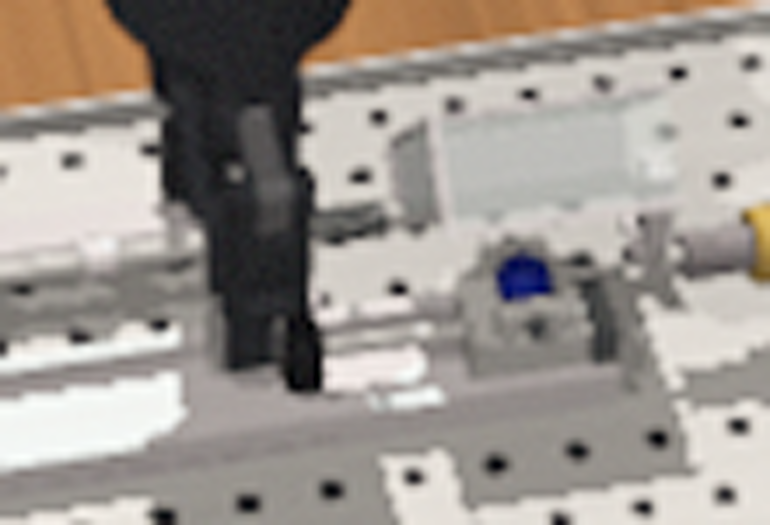

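>>> arm_command([
  [[0, 0, 0.004, 0, 0.5, 0, 0.069], [0, 0.001, 0.004, 0, 0.3, 0, 0.069], [0, 0, 0.004, 0, 0, 0, 0.069], [0, 0, 0.004, 0, 0, 0, 0.069]],
])

```text
t: 14.8
tool_pos: [0.5306, 0.0822, -0.0117]
tool_rot: [-2.22, -0.017, 2.217]
contact_force: [4.1, 1.6, 3.2]
opening: 0.0691
```

```bash
python3 c.py
```

```text
bar_far 0.94 [0.5513 0.1088 0.0292]
knob 0.98 [0.5572 0.0385 0.032 ]
bead px [([334.34, 239.31], np.int32(29))]
pos [ 0.5299  0.082  -0.0121] q [0.009 0.073 1.97  0.012 1.1   1.569]
axes cols [[-0.001, 0.005, -1.0], [0.01, -1.0, -0.005], [-1.0, -0.01, 0.001]]
shift tool mm [  1.8   2.1 -15.1]
1 turn deg [-1.7971e+02 -9.4000e-01  6.0000e-02]
-1 turn deg [0.28 0.04 0.6 ]
[3.1 0.8 4.5] 15.0
```

>>> arm_command([
  [[-0.005, 0, 0.001, 0, 0, 0, 0.069], [-0.005, 0, 0.001, 0, 0, 0, 0.069], [-0.006, 0, 0.001, 0, 0, 0, 0.069], [-0.006, 0, 0.001, 0, 0, 0, 0.069], [-0.008, 0, 0.001, 0, 0, 0, 0.069], [-0.01, 0, 0.001, 0, 0, 0, 0.069], [-0.015, 0, 0, 0, 0, 0, 0.069], [-0.025, 0, 0, 0, 0, 0, 0.069], [-0.03, 0, 0, 0, 0, 0, 0.069], [-0.03, 0, 0, 0, 0, 0, 0.069], [-0.03, 0, 0, 0, 0, 0, 0.069], [0, 0, 0, 0, 0, 0, 0.069], [0, 0, 0, 0, 0, 0, 0.069]],
])

```text
t: 16.08
tool_pos: [0.5101, 0.0774, 0.1597]
tool_rot: [2.179, 0.011, -2.258]
contact_force: [0.5, -0.2, -0.9]
opening: 0.0691
```

```bash
python3 c.py; python3 - <<'E'
import sys; sys.path.insert(0,'.')
from h import *
M=T('wrist'); im=get_image('wrist')
for n in ('bar_near','bar_far','knob','carrier','hood'):
    for d in mark_of('wrist',n)[:2]: print(n,round(d['conf'],2),w(M,d['at']).round(4))
s=get_image('side'); save(cv2.resize(s[200:310,220:390],None,fx=4.7,fy=4.7,interpolation=2),'s10.png')
E
```

```text
bar_far 0.55 [0.5544 0.109  0.0543]
knob 0.54 [0.5564 0.0381 0.0298]
carrier 0.24 [0.5561 0.0371 0.0316]
bead px []
pos [0.5095 0.0776 0.1574] q [ 0.005 -0.155  1.881  0.003  1.454  1.568]
axes cols [[-0.039, 0.007, -0.999], [0.003, -1.0, -0.007], [-0.999, -0.003, 0.039]]
shift tool mm [169.9  -1.7 -42.1]
1 turn deg [-179.55   -0.25    3.46]
-1 turn deg [0.42 2.21 0.16]
[-0.5  0.7 -0.6] 16.2833
bar_near 0.57 [0.4525 0.1137 0.0527]
bar_far 0.77 [0.5546 0.1134 0.0563]
bar_far 0.24 [0.4419 0.0805 0.0437]
knob 0.89 [0.5544 0.0384 0.0317]
knob 0.74 [ 0.3387 -0.1623  0.0134]
carrier 0.89 [ 0.6026 -0.1857 -0.0013]
carrier 0.56 [ 0.3901 -0.2122 -0.0025]
hood 0.66 [0.5541 0.1095 0.0583]
hood 0.61 [0.6025 0.0824 0.0389]
```

View pics/s10.png

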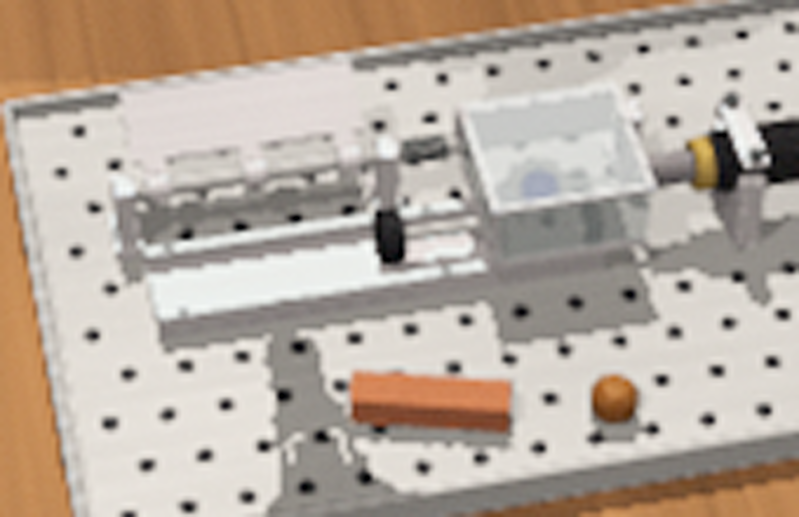

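```bash
python3 -c "
from h import *
print(finish_job(), ctrl.get_obs()['t'])"
```

```text
the job is handed in; nothing more can be done
the job is handed in; nothing more can be done
```

The carrier is home against the end stop and the guard is shut over it. The job was handed in at about 16 s of the 48 s allowed. I held the guard's bar down with the left fingertip while the right one pushed the knob. Then I backed off the knob with the guard still open and raised the hand so the guard could close.

**Carrier home:** Pushing stalled at the end, and the force along the slideway rose from about 10 N to 24 N while the bead stayed in place. The bead sat at the pixel predicted for home (334, 239). The knob was measured at x = 0.554–0.556 m, against 0.554 m expected. The close picture showed the block's front against the stop.

**Guard:** While pushing, the bar's far end measured 24–29 mm above the table (28 mm is fully down), so the hood was well clear of the carrier. At the end it was back at 54–56 mm, and the picture showed the hood shut with the bead inside.

**Other things:** The stone and barrel bead looked unmoved in the last picture. I did not re-measure the items on the table, but the arm stayed clear of them. The robot was clear of everything at hand-in, with TCP at 0.16 m and forces of about 0.

**What disagreed:**
- **Fingertip position:** The fingertips sat about 40 mm behind the stated TCP at this opening, not up to 13 mm as described. I set the pressing height by feeling for contact with the bar instead.
- **Friction:** The fingertip dragged on the bar more than expected, so the push took several short strokes. Wrist forces stayed below about 37 N in the readings I took.

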